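# Lay the boiled-egg breakfast at the square plate

### The job

Lay one boiled-egg breakfast around the square plate, as the diner sees it who sits on the robot's side: stand the egg cup in the middle of the plate and the egg upright in it; lay the spoon along the plate's right-hand side, parallel to it and opposite its middle, right way up with the bowl pointing away from the diner and its centre line about 4 cm from the plate's edge; stand the small juice glass in line with the spoon, beyond its tip with a gap of about 2 cm; and stand the salt shaker beyond the middle of the plate's far edge with a gap of about 3 cm. Leave the tall glass and the jam jar standing where they are.

Things in the scene. Friction and masses are not known exactly. Their poses are not given: they have to be found in the camera images.
- plate: Square grey stoneware plate with rounded corners, 170 x 170 mm, 12.5 mm high at the outer edge, already laid; it does not move. Its flat middle, 120 x 120 mm, lies 6 mm above the counter. Origin: centre of its underside, on the counter. x points from the diner's (robot's) side to the far side, y to the diner's left, z up.
- egg_rack: Low wooden egg board, 62 x 112 x 14 mm, with two round cups of 35 mm, one of them empty; it does not move. Origin: centre of its underside; z up, y along its length; the egg sits in the cup at y = +26 mm.
- egg: Light brown boiled egg, 44 mm across and 57 mm long, 58 g, standing pointed end up in the wooden egg board, its widest circle about 29 mm above the counter. Origin: centre of its widest circle, 23.5 mm above its blunt end; z to the pointed end, 33 mm away. Seated in the egg cup, its origin is about 72 mm above the underside of the egg cup's foot.
- egg_cup: White footed egg cup standing on the counter, 60 mm tall; foot 44 mm across, thin stem, cup from 35 mm up to the rim 47 mm across outside and 40 mm inside. Origin: centre of the underside of its foot, z up. 75 g.
- spoon: Steel spoon lying on the counter, 140 mm long, right way up: oval bowl 46 x 31 mm at the x+ end, arched flat handle. Origin: mid-length, at the counter's height; x along the spoon to the bowl's tip (70 mm away), z up. At the origin the handle is 9 mm wide and lies between 10 and 14 mm above the counter. Bowl rim 10 mm high. 40 g.
- juice_glass: Small clear juice glass, empty, 85 mm tall, 58 mm across the rim and 47 mm across the foot. Origin: centre of its underside, z up. 160 g.
- salt_shaker: Small white salt shaker with a domed steel cap, 72 mm tall, 39 mm across the foot, 36 mm across the cap. Origin: centre of its underside, z up. 110 g.
- tall_glass: Bystander: tall clear tumbler, 145 mm tall, 62 mm across the rim, 52 mm across the foot. Origin: centre of its underside. Not to be moved.
- jam_jar: Bystander: dark red jam jar with brass-coloured lid and paper label, 78 mm tall, 60 mm across. Origin: centre of its underside. Not to be moved.
Mind the look-alikes: they are no part of the job. Several things look just like the plate: the one meant starts farthest from the robot's base. What is shaped like the egg but green is not meant.

How it is judged:
By the outcome, as a careful person would: the job done as asked, in the order asked, and still so for the second after the job is handed in, with the robot touching nothing.
It also fails if it takes over 133 s, if anything falls off the work surface, if the arm or the gripper's body presses on something with over 40 N, if the wrist force passes 120 N, or if a joint passes its speed limit or range.

### The arm

A 6-joint arm with a two-finger parallel gripper is mounted at the origin on the work surface. World frame = base frame: x ahead of the robot, y to its left, z up, the work surface at z = 0. Lengths are in mm, angles in rad, forces in N, time in s.
With the tool pointing down it reaches from about 350 to 975 mm from the base axis. Payload 7.1 kg.
Tool frame: the origin (TCP) lies between the finger pads; the fingertips stand 8 mm ahead of it and the grasp point (between the pads) lies 11 mm behind it; z points along the fingers, y is the direction in which the jaws open and shut (so a half turn about z gives the same grasp; the last joint's range is limited). The gripper opens to 88 mm and grips with 3 to 60 N. Pads are 20 mm wide; open, the fingers measure 115 mm over their backs; the gripper's body (75 mm by 178 mm) begins 61 mm behind the grasp point.
Start: joints at [1.101, 0.423, 1.63, -0, 1.089, -0.019], TCP at [272.271, 562.56, 230.675] pointing down, gripper open.
Joint ranges: [-3, 3], [-0.9, 2.11], [0.09, 2.58], [-1.31, 4.45], [0.11, 2.69], [-2.54, 2.54]. Speed limits (rad/s): [2.39, 2.39, 3.01, 3.14, 3.14, 3.14].

### API

Orientations are given as a rotation vector (axis times angle).
In Python, from workcell import sensors, optics, bot gives the robot as it stands.
- The arm moves only by the tool drive_tool, never from a script. Its argument "increments" is a list of rows, each a list of 5 numbers: the closure, from 0 (fully open) to 1 (shut), then the shift along the world's x, y, z in units of 25 mm (1.0 is 25 mm), then the turn about the world's z in units of 6 degrees (1.0 is 6 degrees). A call has 1 to 10 rows; each row shifts and turns the commanded pose from where the row before left it; what a row does not reach is not made up. A row lasts 1/12 s, in which the tool goes at most 41.7 mm and 7.16 degrees, less where a joint would pass 70% of its speed; a pose out of reach is approached as far as the arm can. A call is refused whole if a number of a shift passes 1 or a number of a turn 1, either way. A call with a gripper value outside its range is refused whole. The fingers move at their own pace and stop on an object; "grip_force" is the grip in N (left out, the last holds). Time passes only in rows, so rows that do not move let the fingers close. It gives the time, the measured TCP pose, the force and the opening at its end, in the units of the state.
- sensors.state(): the state, without advancing time (a new reading comes with each control period).
- optics.camera(name): name is "scene" or "top"; returns (picture, depth): 480x640x3 uint8, red, green, blue; 480x640 float32, mm along the optical axis (not along the pixel's ray), 0 where there is no reading.
- optics.camera_info(name): a dict with "vfov" (degrees; the focal length in pixels is half the picture's height over the tangent of half this angle, whatever the lens; pixels are square), "cx", "cy" (the principal point, pixels), "k1" (the pictures are not rectified: a ray, as slopes to the right and down, at radius r is drawn at 1 + k1 r^2 times it, then the intrinsics apply), "R" (3x3) and "t" (3): a world point X has camera coordinates R X + t. Camera axes: x right, y down, z forward; pixel columns grow to the right and rows downward; lengths in mm; the calibration is good to about 2 mm. A picture is of the moment at which its call begins. camera_info takes no time and is no camera call.
- bot.close_job(): hands the job in, once; it reports no verdict.
The state is a dict: "time": time; "q": joint angles; "qd": joint speeds; "joint_efforts": joint torques, N m; "tool_pos": TCP position; "tcp_rot": TCP orientation; "wrist_force": force on the tool from outside, world axes, zero at the start; "torque": the same for the moment, N m; "grip_width": finger opening in mm.
Only numpy, scipy, OpenCV 4.12 (cv2) and the standard library are available. Lean on these libraries where they do the work, as an engineer would, in place of code of your own. Each camera call takes 0.05 s, during which the arm holds its last target.

## Working session

There is one attempt and no reset: what is moved stays moved. The work goes in short steps, Python scripts to look and compute and a tool call to move; the robot and the scene stay as the last step left them, time stands still between calls to the robot, and variables do not carry over. Pictures are saved under pics/ and viewed, and the job is handed in when it is done.

Besides the shell and the picture viewer there is one more tool, called as name(argument=value, ...), one argument or row to a line, values as JSON. drive_tool: Moves the arm, as the interface text tells. Its arguments: {"type":"object","properties":{"increments":{"type":"array","items":{"type":"array","items":{"type":"number"}}},"grip_force":{"type":"number"}},"required":["increments"]}

```bash
mkdir -p pics; ls
cat > h.py <<'E'
import numpy as np, cv2
from workcell import sensors, optics, bot
def K(n):
    c=optics.camera_info(n); f=240/np.tan(np.radians(c['vfov'])/2)
    return c,f
def pts(n,uv,d=None,z=None):
    c,f=K(n); uv=np.atleast_2d(np.array(uv,float))
    M=np.array([[f,0,c['cx']],[0,f,c['cy']],[0,0,1]])
    s=cv2.undistortPoints(uv[:,None,:],M,np.array([c['k1'],0,0,0,0.])).reshape(-1,2)
    r=np.c_[s,np.ones(len(s))]; R=np.array(c['R']);t=np.array(c['t'])
    o=-R.T@t; w=r@R
    if d is not None: return o+w*np.atleast_1d(d)[:,None]
    return o+w*((np.broadcast_to(z,len(s))-o[2])/w[:,2])[:,None]
def proj(n,X):
    c,f=K(n); M=np.array([[f,0,c['cx']],[0,f,c['cy']],[0,0,1]])
    return cv2.projectPoints(np.atleast_2d(np.array(X,float)),np.array(c['R']),np.array(c['t'],float),M,np.array([c['k1'],0,0,0,0.]))[0].reshape(-1,2)
def cloud(n,d):
    v,u=np.mgrid[:480,:640]; P=pts(n,np.c_[u.ravel(),v.ravel()],d=d.ravel()).reshape(480,640,3); P[d==0]=np.nan
    return P
E
python3 - <<'E'
from h import *
for n in("scene","top"):
    p,d=optics.camera(n); cv2.imwrite(f'pics/{n}0.png',p[...,::-1]); np.savez(f'{n}0.npz',p=p,d=d)
    print(n,optics.camera_info(n))
print(sensors.state())
E
```

```text
pics
scene {'vfov': 47.23277831890352, 'cx': 317.7369521171057, 'cy': 246.73525813117277, 'k1': 0.03389941970363967, 'R': array([[ 0.18246545,  0.98308053,  0.0160945 ],
       [ 0.78523592, -0.13585417, -0.60410942],
       [-0.5917017 ,  0.12286708, -0.79673884]]), 't': array([-113.59949522, -284.30282398, 1555.11762336])}
top {'vfov': 55.36702477097649, 'cx': 316.4859668041407, 'cy': 239.49685238494143, 'k1': -0.0518283979256925, 'R': array([[ 0.00397523, -0.99986527, -0.0159258 ],
       [-0.98570259, -0.00123523, -0.16849002],
       [ 0.16844765,  0.01636789, -0.9855747 ]]), 't': array([ 24.67779941, 437.35935538, 928.13104092])}
{'time': 0.1, 'q': array([ 1.10103845e+00,  4.23775801e-01,  1.63063673e+00, -7.09745748e-06,
        1.08860936e+00, -1.90143125e-02]), 'qd': array([-0.00038199, -0.00270728,  0.00056588,  0.00089583,  0.00139196,
        0.00020364]), 'joint_efforts': array([-2.81298662e-05, -5.45612097e+01, -2.74323785e+01,  6.43944182e-02,
        1.88402814e-02, -4.64981440e-05]), 'tool_pos': array([272.02616381, 562.12604986, 229.96322619]), 'tcp_rot': array([-7.01966678e-01, -3.06181450e+00,  2.18048250e-03]), 'wrist_force': array([ 0.6105181 , -0.26052646, -0.00762042]), 'torque': array([ 0.01196674, -0.00175307, -0.00064744]), 'grip_width': 87.7704711071522}
```

View pics/top0.png

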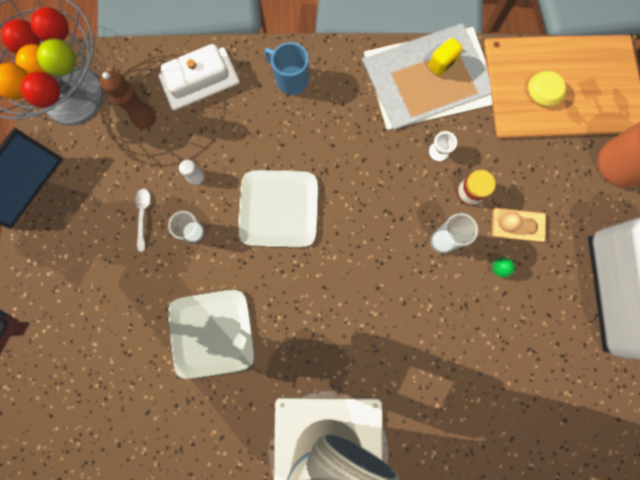

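View pics/scene0.png

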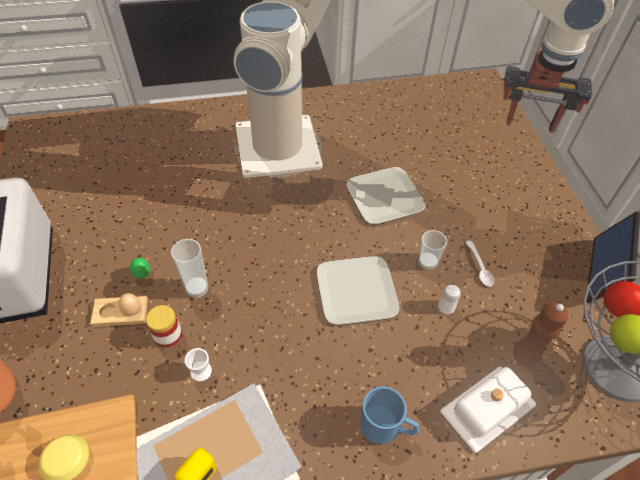

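Run:
```python
from h import *
p=np.load('top0.npz')['p']; d=np.load('top0.npz')['d']
P=cloud('top',d)
print('counter z',[np.round(P[v,u],1) for v,u in((300,300),(120,330),(250,100),(280,500))])
def crop(n,img,x0,y0,w,h,s,name):
    c=cv2.resize(img[y0:y0+h,x0:x0+w],None,fx=s,fy=s,interpolation=cv2.INTER_CUBIC)
    cv2.imwrite(name,c[...,::-1])
crop('top',p,120,150,200,110,4,'pics/tA.png')
crop('top',p,415,120,150,165,3.6,'pics/tB.png')
q=np.load('scene0.npz')['p']
crop('s',q,310,220,200,120,4,'pics/sA.png')
crop('s',q,80,230,150,165,3.6,'pics/sB.png')
```

```text
counter z [array([311.9,  61.5,  -2.7]), array([723.8,  -3.6,  -1.9]), array([419.4, 509.1,  -0.6]), array([ 355.4, -372.2,   -2.2])]
```

View pics/tA.png

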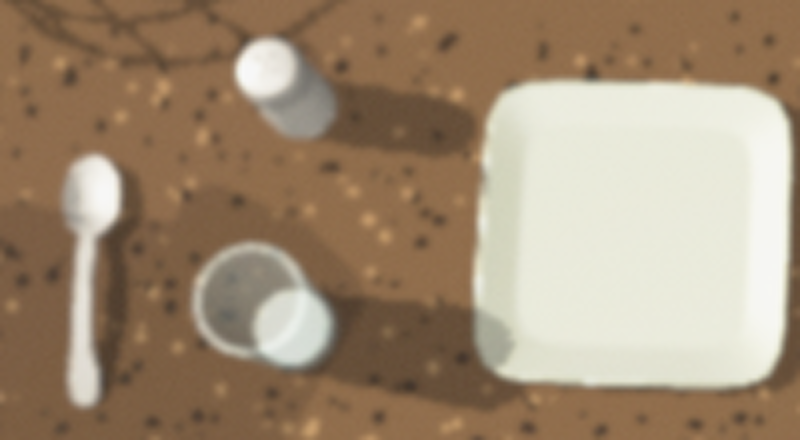

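View pics/tB.png

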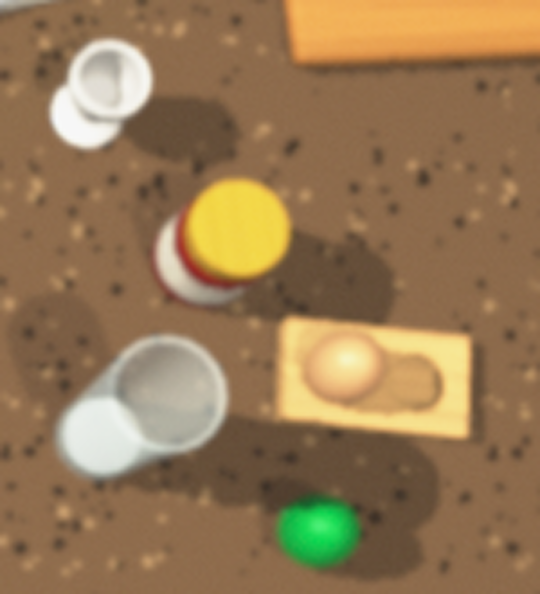

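View pics/sA.png

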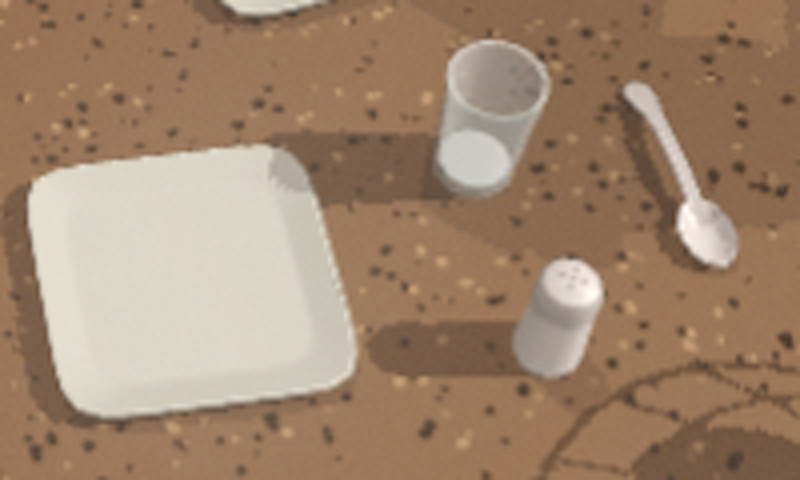

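View pics/sB.png

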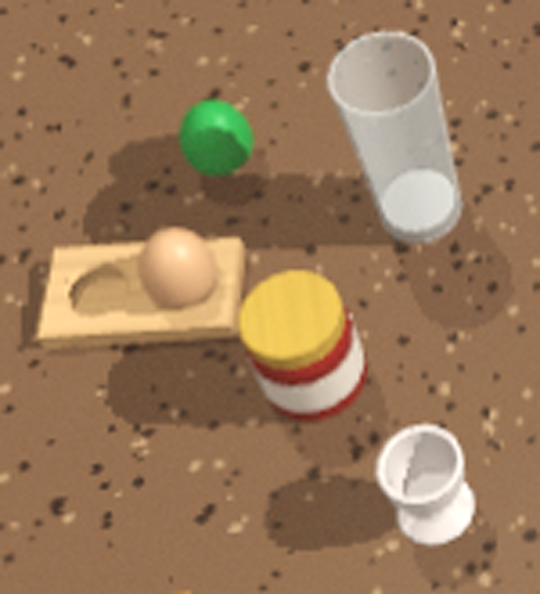

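```bash
cat > m.py <<'E'
from h import *
C={'tA':('top',120,150,4),'tB':('top',415,120,3.6),'sA':('scene',310,220,4),'sB':('scene',80,230,3.6)}
def g(c,x,y,z):
    n,x0,y0,s=C[c]; return pts(n,[[x0+(x+.5)/s-.5,y0+(y+.5)/s-.5]],z=z)[0]
if __name__=='__main__':
    for l in """salt_cap tA 268 70 66,sA 572 285 66
juice_rim tA 249 299 85,sA 497 79 85
juice_foot tA 294 328 3,sA 474 160 3
spoon_tip tA 94 155 10,sA 724 266 10
spoon_end tA 85 407 3,sA 635 87 3
spoon_bowl tA 93 194 9,sA 708 232 9
cup_rim tB 111 79 60,sB 420 468 60
cup_foot tB 86 114 3,sB 436 510 3
jam_lid tB 239 229 78,sB 291 313 78
tall_rim tB 170 393 145,sB 382 73 145
tall_foot tB 101 437 4,sB 421 204 4
egg tB 344 367 31,sB 177 266 31
r1 tB 284 318 14,sB 241 240 14
r2 tB 471 336 14,sB 56 248 14
r3 tB 467 437 14,sB 40 338 14
r4 tB 278 417 14,sB 240 328 14""".split('\n'):
        n,r=l.split(' ',1); print(n,[np.round(g(a[0],*map(float,a[1:])),1)[:2] for a in (s.split() for s in r.split(','))])
    for n,(u,v) in(('top',(278,208)),('scene',(357,290))):
        f=np.load(n+'0.npz'); hsv=cv2.cvtColor(f['p'],cv2.COLOR_RGB2HSV)
        m=((hsv[...,1]<50)&(hsv[...,2]>90)).astype(np.uint8)
        k,lab=cv2.connectedComponents(m); mm=(lab==lab[v,u]).astype(np.uint8)
        ct=max(cv2.findContours(mm,0,1)[0],key=len).reshape(-1,2)
        X=pts(n,ct,z=12.5)[:,:2]; print(n,mm.sum(),cv2.minAreaRect(X.astype(np.float32)), X.min(0),X.max(0))
E
python3 m.py
```

```text
salt_cap [array([588.1, 302.1]), array([587.1, 302.9])]
juice_rim [array([460. , 299.2]), array([457.7, 298.5])]
juice_foot [array([460.5, 299.3]), array([455.8, 300.6])]
spoon_tip [array([558. , 416.2]), array([557.4, 416.9])]
spoon_end [array([416.1, 414. ]), array([419.4, 415.1])]
spoon_bowl [array([535.6, 415.5]), array([532.8, 417. ])]
cup_rim [array([ 646.6, -250.1]), array([ 649.9, -251. ])]
cup_foot [array([ 646.1, -249.2]), array([ 648.8, -250.8])]
jam_lid [array([ 548.7, -314.6]), array([ 549.8, -315.7])]
tall_rim [array([ 439.6, -249.1]), array([ 439. , -248.9])]
tall_foot [array([ 439.9, -249.1]), array([ 437.8, -248.7])]
egg [array([ 477.9, -389.4]), array([ 475.7, -391.9])]
r1 [array([ 511.9, -361.7]), array([ 452.1, -358.1])]
r2 [array([ 501. , -476.4]), array([ 438.3, -469.1])]
r3 [array([ 438.5, -468.8]), array([ 501.2, -474.7])]
r4 [array([ 450.6, -354.2]), array([ 515.2, -358.5])]
top 5738 ((512.8400268554688, 111.80391693115234), (173.02236938476562, 171.60708618164062), 89.82177734375) [427.10985107  25.33817692] [598.80001518 198.40320065]
scene 4580 ((512.5496215820312, 110.68064880371094), (170.72610473632812, 171.9053497314453), 88.36082458496094) [425.69630578  24.26063456] [598.89539658 197.14541839]
```

Run:
```python
from h import *
for n,(u,v) in(('top',(278,208)),('scene',(357,290))):
    f=np.load(n+'0.npz'); hsv=cv2.cvtColor(f['p'],cv2.COLOR_RGB2HSV)
    m=((hsv[...,1]<50)&(hsv[...,2]>90)).astype(np.uint8)
    k,lab=cv2.connectedComponents(m); mm=(lab==lab[v,u]).astype(np.uint8)
    ct=max(cv2.findContours(mm,0,1)[0],key=len).reshape(-1,2)
    X=pts(n,ct,z=12.5)[:,:2]; c=(X.min(0)+X.max(0))/2; D=X-c
    for ax in(0,1):
        for s in(1,-1):
            k=(s*D[:,ax]>70)&(abs(D[:,1-ax])<60); Y=X[k]
            p=np.polyfit(D[k,1-ax],Y[:,ax],1); r=Y[:,ax]-np.polyval(p,D[k,1-ax]); 
            print(n,'xy'[ax],s,'slope deg',round(np.degrees(p[0]),2),'pos',round(p[1],1),'rms',round(r.std(),2))
# spoon axis: segment in both
    img=f['p'].astype(int)
f=np.load('top0.npz');hsv=cv2.cvtColor(f['p'],cv2.COLOR_RGB2HSV)
m=np.zeros((480,640),np.uint8); m[185:256,130:155]=((hsv[...,1]<75)&(hsv[...,2]>110))[185:256,130:155]
ys,xs=np.nonzero(m);X=pts('top',np.c_[xs,ys],z=8)
for a,b in((420,445),(445,470),(470,495),(495,515),(515,560)):
    k=(X[:,0]>=a)&(X[:,0]<b);print(a,k.sum(),X[k,:2].mean(0).round(1))
print(X.min(0),X.max(0))
P=cloud('scene',np.load('scene0.npz')['d'])
```

```text
top x 1 slope deg 1.72 pos 596.9 rms 0.96
top x -1 slope deg 1.21 pos 427.8 rms 0.61
top y 1 slope deg -1.63 pos 195.2 rms 1.13
top y -1 slope deg -1.48 pos 26.3 rms 0.68
scene x 1 slope deg 1.41 pos 596.9 rms 0.79
scene x -1 slope deg 1.79 pos 428.2 rms 0.91
scene y 1 slope deg -1.61 pos 194.5 rms 0.74
scene y -1 slope deg -1.72 pos 26.5 rms 0.69
420 97 [431.6 414.3]
445 85 [457.4 416.8]
470 70 [483.2 418. ]
495 57 [505.4 417.3]
515 267 [535.8 416.3]
[416.17146274 398.85973427   8.        ] [559.43466201 434.04696704   8.        ]
```

drive_tool(
  increments=[
    [0, 0.46, -1, 0, 0],
    [0, 0.46, -1, 0, 0],
    [0, 0.46, -1, 0, 0],
    [0, 0.46, -1, 0, 0],
    [0, 0.46, -1, 0, 0],
    [0, 0.46, -1, 0, 0],
    [0, 0.46, -1, 0, 0],
    [0, 0.46, -1, 0, 0],
    [0, 0.46, -1, 0, 0],
    [0, 0.46, -1, 0, 0],
  ],
  grip_force=15,
)

```text
time: 0.93
tool_pos: [387.4, 311.2, 230.5]
tcp_rot: [-0.702, -3.062, 0.001]
wrist_force: [-0.0, 0.1, 0.0]
grip_width: 87.9
```

drive_tool(
  increments=[
    [0, 0.46, -1, 0, 0],
    [0, 0.46, -1, 0, 0],
    [0, 0.46, -1, 0, 0],
    [0, 0.46, -1, 0, 0],
    [0, 0.46, -1, 0, 0],
    [0, 0.46, -1, 0, 0],
    [0, 0.46, -1, 0, 0],
    [0, 0.46, -1, 0, 0],
    [0, 0.46, -1, 0, 0],
    [0, 0.46, -1, 0, 0],
  ],
)

```text
time: 1.77
tool_pos: [502.4, 61.2, 230.5]
tcp_rot: [-0.702, -3.062, 0.0]
wrist_force: [0.8, 0.9, -1.1]
grip_width: 87.2
```

drive_tool(
  increments=[
    [0, 0.46, -1, 0, 0],
    [0, 0.46, -1, 0, 0],
    [0, 0.46, -1, 0, 0],
    [0, 0.46, -1, 0, 0],
    [0, 0.46, -1, 0, 0],
    [0, 0.46, -1, 0, 0],
    [0, 0.46, -1, 0, 0],
    [0, 0.46, -1, 0, 0],
    [0, 0.46, -1, 0, 0],
    [0, 0.46, -1, 0, 0],
  ],
)

```text
time: 2.6
tool_pos: [617.4, -188.7, 230.2]
tcp_rot: [-0.702, -3.061, -0.0]
wrist_force: [0.1, 1.0, -0.6]
grip_width: 87.9
```

drive_tool(
  increments=[
    [0, 0.41, -0.82, -0.4, 0],
    [0, 0.41, -0.82, -0.4, 0],
    [0, 0.41, -0.82, -0.4, 0],
    [0, 0, 0, -1, 0],
    [0, 0, 0, -1, 0],
    [0, 0, 0, -1, 0],
    [0, 0, 0, -1, 0],
    [0, 0, 0, -1, 0],
    [0, 0, 0, -1, 0],
    [0, 0, 0, -0.45, 0],
  ],
)

```text
time: 3.43
tool_pos: [645.8, -248.1, 35.5]
tcp_rot: [-0.701, -3.057, -0.001]
wrist_force: [-1.7, -0.3, -0.9]
grip_width: 87.8
```

drive_tool(
  increments=[
    [0, 0, 0, 0, 0],
    [0.5, 0, 0, 0, 0],
    [0.5, 0, 0, 0, 0],
    [0.5, 0, 0, 0, 0],
    [0.7, 0, 0, 0, 0],
    [0.7, 0, 0, 0, 0],
    [0.7, 0, 0, 0, 0],
    [0.7, 0, 0, 0, 0],
  ],
)

```text
time: 4.1
tool_pos: [648.2, -249.2, 40.0]
tcp_rot: [0.702, 3.061, -0.001]
wrist_force: [-0.4, -2.0, 2.1]
grip_width: 46.1
```

drive_tool(
  increments=[
    [0.7, 0, 0, 0.5, 0],
    [0.7, 0, 0, 1, 0],
    [0.7, 0, 0.5, 0.5, 0],
    [0.7, -0.4, 1, 0, 0],
    [0.7, -0.4, 1, 0, 0],
    [0.7, -0.4, 1, 0, 0],
    [0.7, -0.4, 1, 0, 0],
    [0.7, -0.4, 1, 0, 0],
    [0.7, -0.4, 1, 0, 0],
    [0.7, -0.4, 1, 0, 0],
  ],
)

```text
time: 4.93
tool_pos: [577.5, -59.6, 90.3]
tcp_rot: [0.702, 3.061, 0.001]
wrist_force: [0.1, 0.6, -0.5]
grip_width: 46.3
```

drive_tool(
  increments=[
    [0.7, -0.4, 1, 0, 0],
    [0.7, -0.4, 1, 0, 0],
    [0.7, -0.4, 1, 0, 0],
    [0.7, -0.4, 1, 0, 0],
    [0.7, -0.4, 1, 0, 0],
    [0.7, -0.4, 1, 0, 0],
    [0.7, -0.2, 0.7, 0, 0],
    [0.7, 0, 0.2, 0, 0],
    [0.7, 0, 0, 0, 0],
    [0.7, 0, 0, 0, 0],
  ],
)

```text
time: 5.77
tool_pos: [513.4, 111.3, 90.0]
tcp_rot: [0.7, 3.061, 0.001]
wrist_force: [-0.4, 0.2, -0.0]
grip_width: 46.7
```

```bash
cat > look.py <<'E'
import sys
from h import *
n,tag,x0,y0,w,h,s=sys.argv[1:]; x0,y0,w,h=map(int,(x0,y0,w,h)); s=float(s)
p,d=optics.camera(n); np.savez(tag+'.npz',p=p,d=d)
cv2.imwrite(f'pics/{tag}.png',cv2.resize(p[y0:y0+h,x0:x0+w],None,fx=s,fy=s,interpolation=cv2.INTER_CUBIC)[...,::-1])
st=sensors.state(); print(st['time'],st['tool_pos'],st['grip_width'])
E
python3 look.py scene c1s 270 200 180 140 4; python3 look.py top c1t 200 120 180 140 4
```

```text
5.8167 [513.47583324 110.80758328  89.82360619] 46.38021615923248
5.8667 [513.44836554 110.47989711  89.67200291] 45.8610449017249
```

View pics/c1s.png

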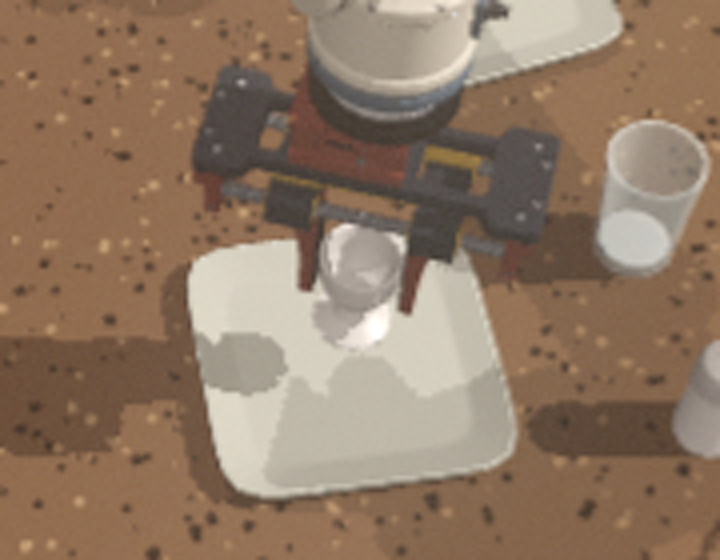

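View pics/c1t.png

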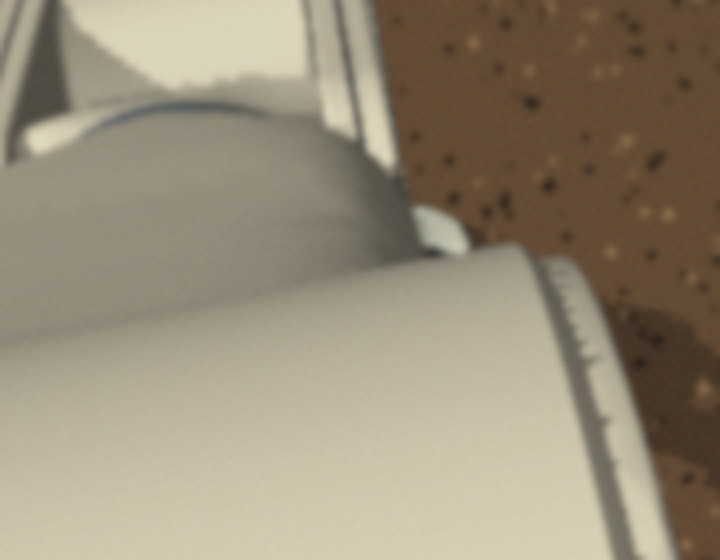

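Run:
```python
from h import *
print(pts('scene',[[270+362.5/4-.5,200+265.5/4-.5],[270+363.5/4-.5,200+264.5/4-.5]],z=110))
```

```text
[[517.84212685 109.88064914 110.        ]
 [517.29595853 110.55803156 110.        ]]
```

drive_tool(
  increments=[
    [0.7, -0.15, 0.01, -0.5, 0],
    [0.7, 0, 0, -0.6, 0],
    [0.7, 0, 0, -0.35, 0],
    [0.7, 0, 0, -0.2, 0],
    [0.7, 0, 0, -0.08, 0],
    [0.7, 0, 0, 0, 0],
    [0.7, 0, 0, 0, 0],
  ],
)

```text
time: 6.45
tool_pos: [509.7, 111.0, 46.4]
tcp_rot: [0.703, 3.061, 0.0]
wrist_force: [-0.2, 0.7, -0.9]
grip_width: 46.3
```

drive_tool(
  increments=[
    [0.7, 0, 0, -0.04, 0],
    [0.7, 0, 0, 0, 0],
    [0.7, 0, 0, 0, 0],
  ],
)

```text
time: 6.7
tool_pos: [509.9, 111.2, 45.9]
tcp_rot: [0.702, 3.061, 0.0]
wrist_force: [-1.1, -2.0, 5.4]
grip_width: 46.3
```

Contact. Release, lift, and go aside for a look.

drive_tool(
  increments=[
    [0.4, 0, 0, 0, 0],
    [0.2, 0, 0, 0, 0],
    [0, 0, 0, 0, 0],
    [0, 0, 0, 0, 0],
    [0, 0, 0, 0.5, 0],
    [0, 0, 0, 1, 0],
    [0, 0, 0, 1, 0],
    [0, 0, 0, 1, 0],
    [0, 0, -1, 1, 0],
    [0, 0, -1, 0.5, 0],
  ],
)

```text
time: 7.53
tool_pos: [510.5, 61.7, 172.9]
tcp_rot: [0.697, 3.06, 0.002]
wrist_force: [1.0, 0.0, -0.7]
grip_width: 87.6
```

drive_tool(
  increments=[
    [0, 0, -1, 0, 0],
    [0, 0, -1, 0, 0],
    [0, 0, -1, 0, 0],
    [0, 0, -1, 0, 0],
    [0, 0, -1, 0, 0],
    [0, 0, -1, 0, 0],
    [0, 0, -1, 0, 0],
    [0, 0, -1, 0, 0],
    [0, 0, -1, 0, 0],
    [0, 0, -1, 0, 0],
  ],
)

```text
time: 8.37
tool_pos: [509.1, -189.9, 170.1]
tcp_rot: [-0.702, -3.062, -0.0]
wrist_force: [1.3, 0.2, 0.1]
grip_width: 88.0
```

```bash
python3 look.py scene c2s 270 200 180 140 4; python3 look.py top c2t 200 150 150 120 4.5
```

```text
8.4167 [ 509.6695782  -193.42218802  170.34829902] 87.49018317361448
8.4667 [ 509.46866808 -191.48042979  170.18903043] 87.95539148637431
```

View pics/c2s.png

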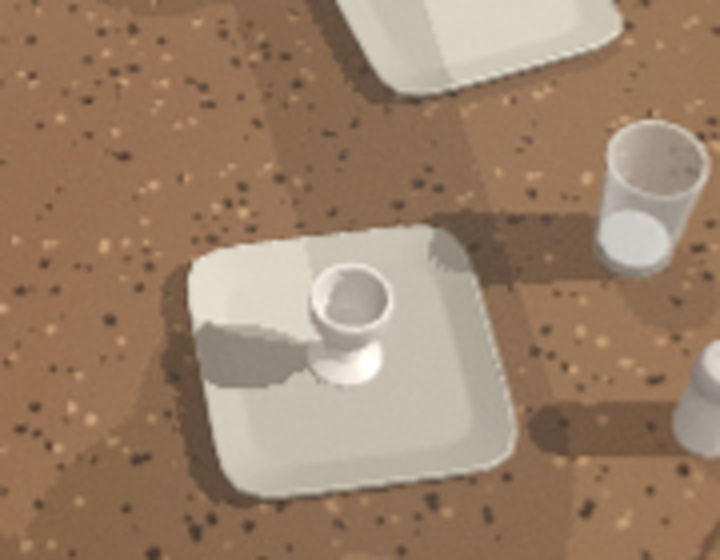

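View pics/c2t.png

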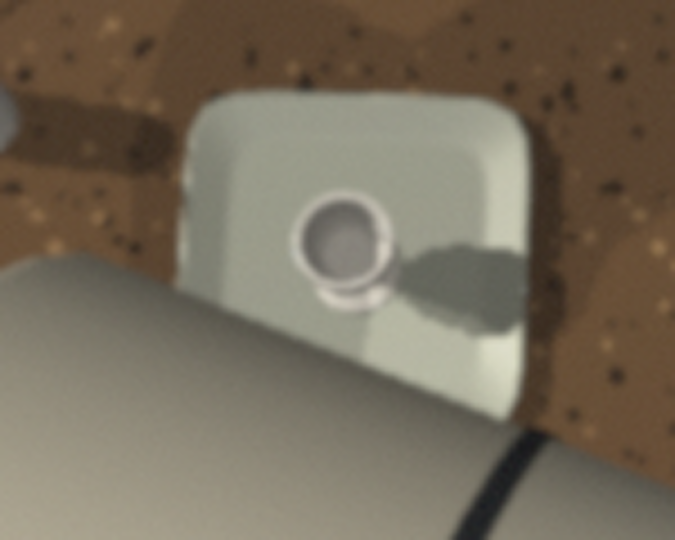

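Run:
```python
from h import *
f=lambda n,x0,y0,s,x,y,z:print(n,pts(n,[[x0+(x+.5)/s-.5,y0+(y+.5)/s-.5]],z=z).round(1))
f('scene',270,200,4,351,299,66)
f('scene',270,200,4,345,358,8)
f('top',200,150,4.5,344,241,66)
f('top',200,150,4.5,355,284,8)
```

```text
scene [[509.6 109.1  66. ]]
scene [[511.  109.6   8. ]]
top [[508.9 109.7  66. ]]
top [[502.  110.2   8. ]]
```

drive_tool(
  increments=[
    [0, -0.16, -1, 0, 0],
    [0, -0.16, -1, 0, 0],
    [0, -0.16, -1, 0, 0],
    [0, -0.16, -1, 0, 0],
    [0, -0.16, -1, 0, 0],
    [0, -0.16, -1, 0, 0],
    [0, -0.16, -1, 0, 0],
    [0, -0.16, -0.93, -0.3, 0],
    [0, 0, 0, -1, 0],
    [0, 0, 0, -1, 0],
  ],
)

```text
time: 9.3
tool_pos: [478.0, -388.1, 113.0]
tcp_rot: [0.704, 3.059, -0.002]
wrist_force: [-0.2, 0.5, -0.6]
grip_width: 87.7
```

drive_tool(
  increments=[
    [0, 0, 0, -1, 0],
    [0, 0, 0, -1, 0],
    [0, 0, 0, -0.8, 0],
    [0, 0, 0, -0.4, 0],
    [0, 0, 0, 0, 0],
    [0, 0, 0, 0, 0],
  ],
  grip_force=8,
)

```text
time: 9.8
tool_pos: [477.5, -386.4, 32.7]
tcp_rot: [-0.701, -3.062, -0.001]
wrist_force: [-0.2, 0.2, 0.3]
grip_width: 87.6
```

drive_tool(
  increments=[
    [0, 0, -0.12, -0.17, 0],
    [0, 0, 0, 0, 0],
    [0.5, 0, 0, 0, 0],
    [0.5, 0, 0, 0, 0],
    [0.5, 0, 0, 0, 0],
    [0.7, 0, 0, 0, 0],
    [0.7, 0, 0, 0, 0],
    [0.7, 0, 0, 0, 0],
    [0.7, 0, 0, 0, 0],
  ],
)

```text
time: 10.55
tool_pos: [477.3, -390.0, 28.5]
tcp_rot: [0.702, 3.062, -0.0]
wrist_force: [-1.0, -2.2, 0.2]
grip_width: 44.8
```

drive_tool(
  increments=[
    [0.7, 0, 0, 0.4, 0],
    [0.7, 0, 0, 0.8, 0],
    [0.7, 0, 0, 1, 0],
    [0.7, 0, 0, 1, 0],
    [0.7, 0, 0, 1, 0],
    [0.7, 0, 0, 1, 0],
    [0.7, 0, 0.5, 0.8, 0],
    [0.7, 0.1, 1, 0, 0],
    [0.7, 0.1, 1, 0, 0],
    [0.7, 0.1, 1, 0, 0],
  ],
)

```text
time: 11.38
tool_pos: [484.7, -301.7, 179.7]
tcp_rot: [0.703, 3.061, -0.0]
wrist_force: [-0.3, 0.4, -0.0]
grip_width: 43.1
```

drive_tool(
  increments=[
    [0.7, 0.1, 1, 0, 0],
    [0.7, 0.1, 1, 0, 0],
    [0.7, 0.1, 1, 0, 0],
    [0.7, 0.1, 1, 0, 0],
    [0.7, 0.1, 1, 0, 0],
    [0.7, 0.1, 1, 0, 0],
    [0.7, 0.1, 1, 0, 0],
    [0.7, 0.1, 1, 0, 0],
    [0.7, 0.1, 1, 0, 0],
    [0.7, 0.08, 1, 0, 0],
  ],
)

```text
time: 12.22
tool_pos: [509.2, -51.2, 179.1]
tcp_rot: [0.702, 3.062, 0.0]
wrist_force: [0.2, 0.4, -1.4]
grip_width: 43.2
```

drive_tool(
  increments=[
    [0.7, 0, 1, 0, 0],
    [0.7, 0, 1, 0, 0],
    [0.7, 0, 1, -0.2, 0],
    [0.7, 0, 1, -0.3, 0],
    [0.7, 0, 1, -0.5, 0],
    [0.7, 0, 1, -0.5, 0],
    [0.7, 0, 0.45, -0.5, 0],
    [0.7, 0, 0, 0, 0],
    [0.7, 0, 0, 0, 0],
    [0.7, 0, 0, 0, 0],
  ],
)

```text
time: 13.05
tool_pos: [509.4, 108.1, 128.8]
tcp_rot: [0.702, 3.062, -0.0]
wrist_force: [0.0, -0.7, -0.2]
grip_width: 43.2
```

```bash
python3 look.py scene e1s 270 180 180 140 4
```

```text
13.1 [509.61259445 107.90249433 129.00801033] 43.29635224956127
```

View pics/e1s.png

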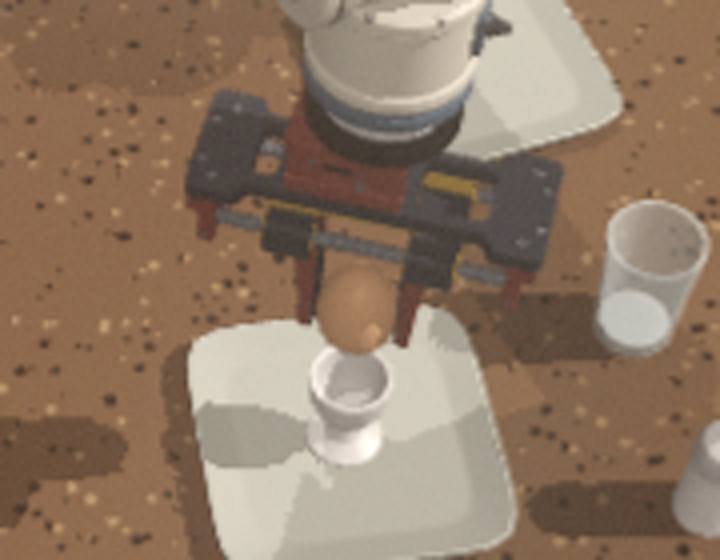

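Run:
```python
from h import *
f=np.load('e1s.npz'); p=f['p'][235:275,340:380]; a=cv2.convertScaleAbs(cv2.resize(p,None,fx=10,fy=10,interpolation=cv2.INTER_CUBIC),alpha=1.3)
q=np.load('scene0.npz')['p'][283:323,108:148]; b=cv2.resize(q,None,fx=10,fy=10,interpolation=cv2.INTER_CUBIC)
cv2.imwrite('pics/e1z.png',np.hstack([a,b])[...,::-1])
hsv=cv2.cvtColor(f['p'],cv2.COLOR_RGB2HSV)
P=cloud('scene',f['d'])
for v in range(244,272,2): print(v,[tuple(P[v,u].round(0)) for u in (355,360,365)])
```

```text
244 [(np.float64(378.0), np.float64(138.0), np.float64(1.0)), (np.float64(385.0), np.float64(149.0), np.float64(7.0)), (np.float64(539.0), np.float64(106.0), np.float64(215.0))]
246 [(np.float64(497.0), np.float64(100.0), np.float64(155.0)), (np.float64(504.0), np.float64(109.0), np.float64(163.0)), (np.float64(387.0), np.float64(162.0), np.float64(-1.0))]
248 [(np.float64(505.0), np.float64(98.0), np.float64(160.0)), (np.float64(511.0), np.float64(107.0), np.float64(165.0)), (np.float64(507.0), np.float64(119.0), np.float64(157.0))]
250 [(np.float64(511.0), np.float64(96.0), np.float64(161.0)), (np.float64(516.0), np.float64(106.0), np.float64(165.0)), (np.float64(513.0), np.float64(117.0), np.float64(159.0))]
252 [(np.float64(513.0), np.float64(96.0), np.float64(157.0)), (np.float64(519.0), np.float64(105.0), np.float64(162.0)), (np.float64(517.0), np.float64(117.0), np.float64(157.0))]
254 [(np.float64(517.0), np.float64(96.0), np.float64(154.0)), (np.float64(522.0), np.float64(105.0), np.float64(160.0)), (np.float64(522.0), np.float64(116.0), np.float64(157.0))]
256 [(np.float64(
[... 723 characters left out ...]
(527.0), np.float64(95.0), np.float64(134.0)), (np.float64(530.0), np.float64(105.0), np.float64(136.0)), (np.float64(528.0), np.float64(117.0), np.float64(129.0))]
266 [(np.float64(527.0), np.float64(95.0), np.float64(127.0)), (np.float64(533.0), np.float64(104.0), np.float64(133.0)), (np.float64(451.0), np.float64(145.0), np.float64(8.0))]
268 [(np.float64(487.0), np.float64(109.0), np.float64(59.0)), (np.float64(491.0), np.float64(120.0), np.float64(62.0)), (np.float64(458.0), np.float64(144.0), np.float64(9.0))]
270 [(np.float64(490.0), np.float64(109.0), np.float64(55.0)), (np.float64(493.0), np.float64(120.0), np.float64(57.0)), (np.float64(501.0), np.float64(129.0), np.float64(65.0))]
```

View pics/e1z.png

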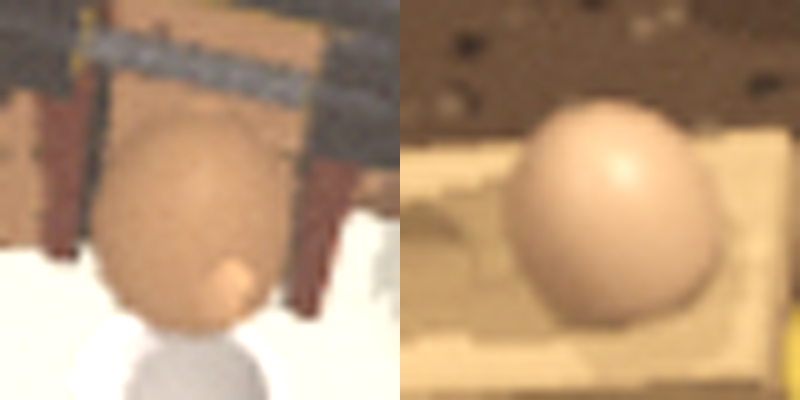

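drive_tool(
  increments=[
    [0.7, 0, 0.05, -0.5, 0],
    [0.7, 0, 0, -0.6, 0],
    [0.7, 0, 0, -0.4, 0],
    [0.7, 0, 0, -0.25, 0],
    [0.7, 0, 0, -0.15, 0],
    [0.7, 0, 0, -0.06, 0],
    [0.7, 0, 0, 0, 0],
    [0.7, 0, 0, 0, 0],
  ],
)

```text
time: 13.77
tool_pos: [509.6, 110.0, 79.8]
tcp_rot: [0.702, 3.062, 0.0]
wrist_force: [-0.7, -0.7, -0.3]
grip_width: 43.3
```

drive_tool(
  increments=[
    [0.7, 0, -0.01, -0.06, 0],
    [0.7, 0, 0, 0, 0],
    [0.7, 0, 0, 0, 0],
  ],
)

```text
time: 14.02
tool_pos: [509.4, 109.9, 78.2]
tcp_rot: [0.702, 3.062, 0.0]
wrist_force: [0.0, -0.2, 0.3]
grip_width: 43.6
```

drive_tool(
  increments=[
    [0.7, 0, -0.01, -0.04, 0],
    [0.7, 0, 0, 0, 0],
    [0.7, 0, 0, 0, 0],
  ],
)

```text
time: 14.27
tool_pos: [509.6, 109.7, 77.5]
tcp_rot: [0.702, 3.061, 0.001]
wrist_force: [-2.1, 0.4, 5.7]
grip_width: 43.4
```

drive_tool(
  increments=[
    [0.45, 0, 0, 0, 0],
    [0.3, 0, 0, 0, 0],
    [0, 0, 0, 0, 0],
    [0, 0, 0, 0, 0],
    [0, 0, 0, 0.6, 0],
    [0, 0, 0, 1, 0],
    [0, 0, 0, 1, 0],
    [0, 0, 0.3, 0.7, 0],
    [0, 0, 1, 0, 1],
    [0, 0, 1, 0, 1],
  ],
)

```text
time: 15.1
tool_pos: [510.2, 167.3, 160.9]
tcp_rot: [0.374, 3.117, 0.002]
wrist_force: [0.8, 0.1, -0.7]
grip_width: 88.1
```

drive_tool(
  increments=[
    [0, -0.1, 1, 0, 1],
    [0, -0.1, 1, 0, 1],
    [0, -0.1, 1, 0, 0.4],
    [0, -0.1, 1, 0, 0],
    [0, -0.1, 1, 0, 0],
    [0, -0.1, 1, 0, 0],
    [0, -0.1, 1, 0, 0],
    [0, -0.1, 1, 0, 0],
    [0, -0.06, 1, 0, 0],
    [0, 0, 0.8, 0, 0],
  ],
)

```text
time: 15.93
tool_pos: [487.2, 413.8, 159.2]
tcp_rot: [0.017, -3.141, -0.0]
wrist_force: [-0.6, 0.4, -0.2]
grip_width: 87.8
```

```bash
python3 look.py scene e2s 270 180 180 140 4;  python3 look.py top e2t 120 150 200 110 4
```

```text
15.9833 [487.61879287 416.85528424 159.48151743] 87.36047640929714
16.0333 [487.59994162 414.79509991 159.28654147] 87.77280994189482
```

View pics/e2s.png

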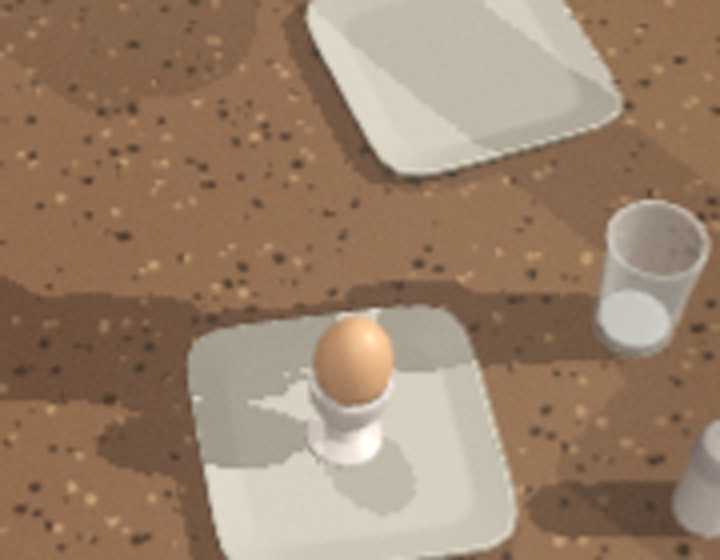

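View pics/e2t.png

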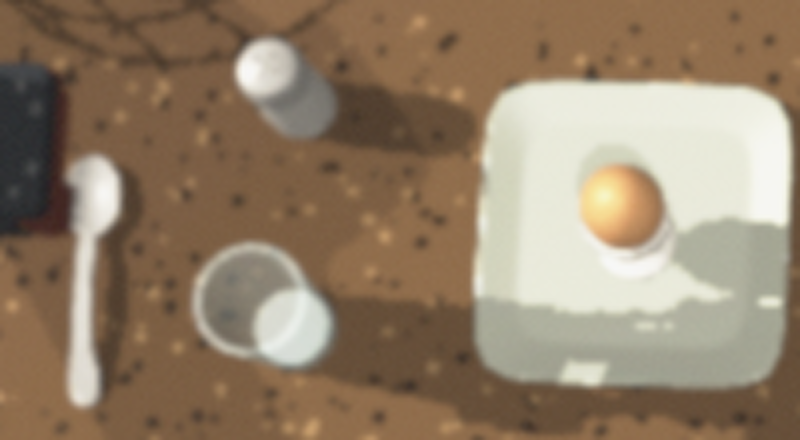

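drive_tool(
  increments=[
    [0, 0, 0.04, -0.6, 0],
    [0, 0, 0, -1, 0],
    [0, 0, 0, -1, 0],
    [0, 0, 0, -1, 0],
    [0, 0, 0, -1, 0],
    [0, 0, 0, -0.6, 0],
    [0, 0, 0, -0.3, 0],
    [0, 0, 0, 0, 0],
    [0, 0, 0, 0, 0],
  ],
  grip_force=20,
)

```text
time: 16.78
tool_pos: [488.1, 413.0, 22.4]
tcp_rot: [-0.015, 3.141, 0.0]
wrist_force: [-0.0, 0.5, 0.5]
grip_width: 87.8
```

drive_tool(
  increments=[
    [0, 0, 0.1, -0.28, 0],
    [0, 0, 0, 0, 0],
    [0, 0, 0, 0, 0],
  ],
)

```text
time: 17.03
tool_pos: [488.1, 416.0, 15.6]
tcp_rot: [-0.016, 3.141, 0.001]
wrist_force: [-0.8, -0.7, -0.5]
grip_width: 87.5
```

drive_tool(
  increments=[
    [0.6, 0, 0, 0, 0],
    [0.8, 0, 0, 0, 0],
    [1, 0, 0, 0, 0],
    [1, 0, 0, 0, 0],
    [1, 0, 0, 0, 0],
    [1, 0, 0, 0, 0],
    [1, 0, 0, 0, 0],
    [1, 0, 0, 0, 0],
    [1, 0, 0, 0, 0],
    [1, 0, 0, 0, 0],
  ],
)

```text
time: 17.87
tool_pos: [487.8, 415.6, 14.9]
tcp_rot: [0.016, -3.142, 0.0]
wrist_force: [0.8, -0.3, 0.6]
grip_width: 24.9
```

drive_tool(
  increments=[
    [1, 0, 0, 0, 0],
    [1, 0, 0, 0, 0],
    [1, 0, 0, 0, 0],
    [1, 0, 0, 0, 0],
    [1, 0, 0, 0, 0],
  ],
)

```text
time: 18.28
tool_pos: [487.8, 415.6, 14.9]
tcp_rot: [0.016, -3.142, -0.0]
wrist_force: [-0.7, -0.2, -0.6]
grip_width: 8.3
```

drive_tool(
  increments=[
    [1, 0, 0, 0.3, 0],
    [1, 0, 0, 0.7, 0],
    [1, 0, 0, 1, 0],
    [1, 0, 0, 1, 0],
    [1, 0, 0, 1, 0],
    [1, 0, 0, 1, 0],
    [1, 0, -0.3, 0.7, 0],
    [1, 0.1, -1, 0, -0.2],
    [1, 0.1, -1, 0, -0.2],
    [1, 0.1, -1, 0, 0],
  ],
)

```text
time: 19.12
tool_pos: [495.3, 332.5, 158.6]
tcp_rot: [0.05, 3.14, 0.001]
wrist_force: [0.8, 0.2, -0.3]
grip_width: 8.5
```

drive_tool(
  increments=[
    [1, 0.1, -1, 0, 0],
    [1, 0.1, -1, 0, 0],
    [1, 0.1, -1, 0, 0],
    [1, 0.1, -1, 0, 0],
    [1, 0.1, -1, 0, 0],
    [1, 0.04, -1, 0, 0],
    [1, 0, -1, 0, 0],
    [1, 0, -1, 0, 0],
    [1, 0, -1, 0, 0],
    [1, 0, -1, 0, 0],
  ],
)

```text
time: 19.95
tool_pos: [508.7, 81.9, 158.0]
tcp_rot: [0.05, 3.141, 0.0]
wrist_force: [0.7, 0.1, 0.4]
grip_width: 8.1
```

drive_tool(
  increments=[
    [1, 0, -1, 0, 0],
    [1, 0, -1, 0, 0],
    [1, 0, -1, 0, 0],
    [1, 0, -0.7, 0, 0],
    [1, 0, -0.2, -0.4, 0],
    [1, 0, 0, -0.8, 0],
    [1, 0, 0, -0.8, 0],
    [1, 0, 0, -0.8, 0],
    [1, 0, 0, -0.4, 0],
    [1, 0, 0, 0, 0],
  ],
)

```text
time: 20.78
tool_pos: [507.1, -13.9, 75.3]
tcp_rot: [-0.05, -3.137, -0.0]
wrist_force: [0.2, 0.4, -0.5]
grip_width: 8.4
```

```bash
python3 look.py scene s1s 240 160 180 140 4
```

```text
20.8333 [507.94733362 -13.97657866  76.53214658] 8.457830969489578
```

View pics/s1s.png

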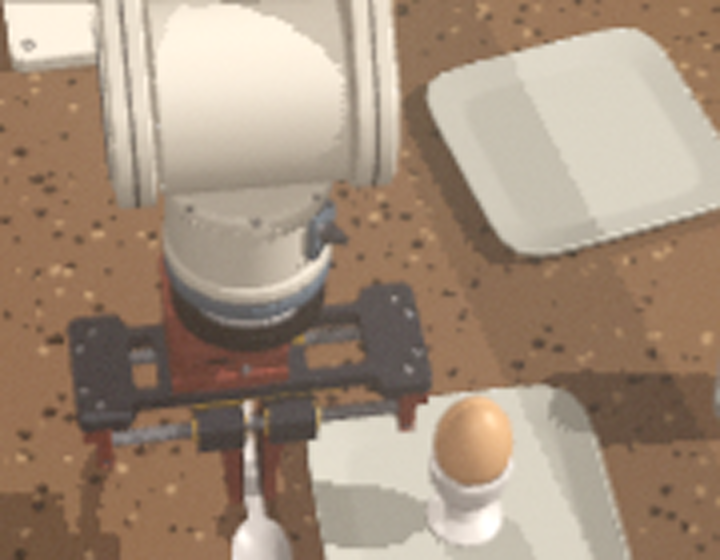

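drive_tool(
  increments=[
    [1, 0.03, 0, -0.6, 0],
    [1, 0, 0, -0.7, 0],
    [1, 0, 0, -0.5, 0],
    [1, 0, 0, -0.3, 0],
    [1, 0, 0, -0.2, 0],
    [1, 0, 0, -0.1, 0],
    [1, 0, 0, 0, 0],
    [1, 0, 0, 0, 0],
  ],
)

```text
time: 21.5
tool_pos: [510.0, -14.4, 18.0]
tcp_rot: [0.05, 3.14, -0.0]
wrist_force: [0.2, -0.1, -0.6]
grip_width: 8.9
```

drive_tool(
  increments=[
    [1, -0.03, 0, -0.08, 0],
    [1, 0, 0, 0, 0],
    [1, 0, 0, -0.04, 0],
    [1, 0, 0, 0, 0],
    [1, 0, 0, 0, 0],
  ],
)

```text
time: 21.92
tool_pos: [508.9, -14.4, 14.7]
tcp_rot: [0.05, 3.141, -0.0]
wrist_force: [-1.1, 0.3, 5.1]
grip_width: 8.9
```

drive_tool(
  increments=[
    [0.8, 0, 0, 0, 0],
    [0.8, 0, 0, 0, 0],
    [0.8, 0, 0, 0, 0],
    [0.8, 0, 0, 0.3, 0],
    [0.8, 0, 0, 0.7, 0],
    [0, 0, 0, 1, 0],
    [0, 0, 0, 1, 0],
    [0, 0, 0, 1, 0],
    [0, 0, 0, 1, 0],
    [0, 0, 0, 1, 0],
  ],
)

```text
time: 22.75
tool_pos: [508.5, -14.4, 166.1]
tcp_rot: [0.05, 3.141, -0.0]
wrist_force: [0.1, 0.0, -0.4]
grip_width: 47.4
```

drive_tool(
  increments=[
    [0, -0.1, 1, 0, 0],
    [0, -0.1, 1, 0, 0],
    [0, -0.1, 1, 0, 0],
    [0, -0.1, 1, 0, 0],
    [0, -0.1, 1, 0, 0],
    [0, -0.2, 1, 0, 0],
    [0, -0.2, 1, 0, 0],
    [0, -0.2, 1, 0, 0],
    [0, -0.2, 1, 0, 0],
    [0, -0.2, 1, 0, 0],
  ],
)

```text
time: 23.58
tool_pos: [470.7, 236.7, 164.9]
tcp_rot: [0.05, 3.141, -0.0]
wrist_force: [0.9, -0.1, -1.0]
grip_width: 87.8
```

```bash
python3 look.py scene s2s 240 180 180 140 4;  python3 look.py top s2t 230 150 150 120 5
```

```text
23.6333 [470.51540982 240.05480259 165.08284438] 87.82256723032081
23.6833 [470.75982856 238.21460174 164.93748553] 88.0250748341978
```

View pics/s2s.png

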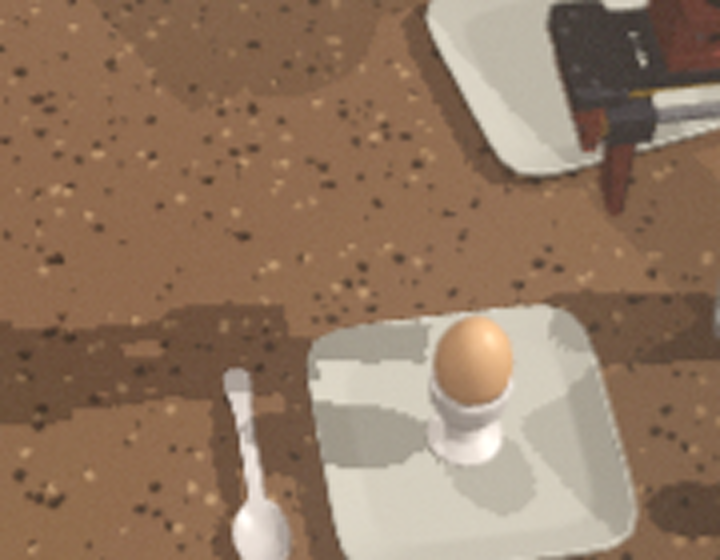

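View pics/s2t.png

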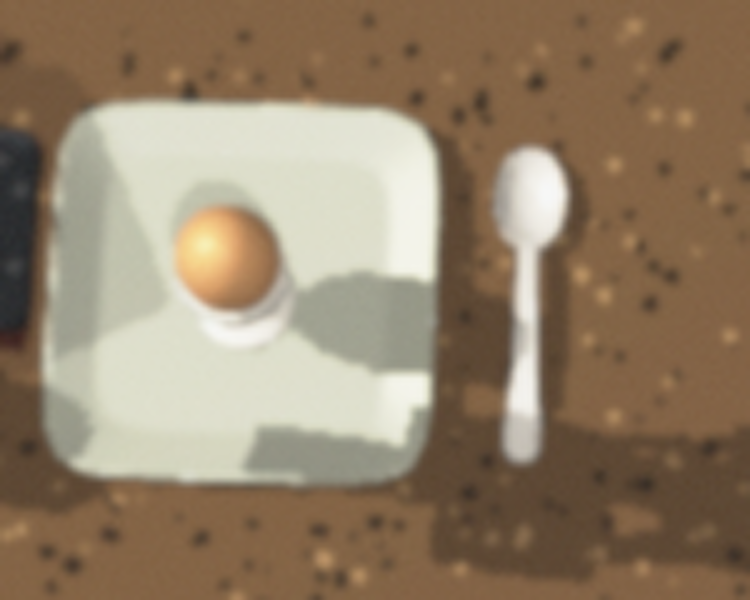

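Run:
```python
from h import *
f=lambda n,x0,y0,s,x,y,z:print(n,pts(n,[[x0+(x+.5)/s-.5,y0+(y+.5)/s-.5]],z=z).round(1))
for x,y,z in((531,146,10),(522,465,3),(531,198,10),(525,330,13)): f('top',230,150,5,x,y,z)
f('scene',240,180,4,236,371,3); f('scene',240,180,4,262,532,10)
```

```text
top [[578.8 -16.1  10. ]]
top [[436.3 -11.9   3. ]]
top [[554.9 -16.   10. ]]
top [[494.4 -13.1  13. ]]
scene [[439.2 -11.7   3. ]]
scene [[553.1 -15.7  10. ]]
```

drive_tool(
  increments=[
    [0, -0.16, 0.8, 0, 0],
    [0, -0.16, 0.8, 0, 0],
    [0, -0.16, 0.8, 0, 0],
    [0, 0, 0.04, -0.6, 0],
    [0, 0, 0, -1, 0],
    [0, 0, 0, -1, 0],
    [0, 0, 0, -1, 0],
    [0, 0, 0, -0.7, 0],
    [0, 0, 0, -0.42, 0],
    [0, 0, 0, 0, 0],
  ],
  grip_force=15,
)

```text
time: 24.52
tool_pos: [458.2, 295.1, 44.6]
tcp_rot: [-0.051, -3.138, 0.003]
wrist_force: [-0.5, -0.9, -0.5]
grip_width: 87.7
```

drive_tool(
  increments=[
    [0, 0, 0, 0, 0],
    [0.3, 0, 0, 0, 0],
    [0.4, 0, 0, 0, 0],
    [0.6, 0, 0, 0, 0],
    [0.6, 0, 0, 0, 0],
    [0.6, 0, 0, 0, 0],
    [0.6, 0, 0, 0, 0],
    [0.6, 0, 0, 0, 0],
  ],
)

```text
time: 25.18
tool_pos: [459.7, 296.9, 46.9]
tcp_rot: [0.05, 3.14, 0.001]
wrist_force: [-0.4, 1.1, 4.9]
grip_width: 56.1
```

drive_tool(
  increments=[
    [0.6, 0, 0, 0.3, 0],
    [0.6, 0, 0, 0.7, 0],
    [0.6, 0, 0, 1, 0],
    [0.6, 0, 0, 1, 0],
    [0.6, 0, 0, 1, 0],
    [0.6, 0, 0, 1, 0],
    [0.6, 0.3, -0.5, 0.5, 0],
    [0.6, 0.53, -1, 0, 0],
    [0.6, 0.53, -1, 0, 0],
    [0.6, 0.53, -1, 0, 0],
  ],
)

```text
time: 26.02
tool_pos: [506.5, 208.1, 184.6]
tcp_rot: [0.048, 3.141, -0.0]
wrist_force: [0.5, 0.6, -1.9]
grip_width: 56.2
```

drive_tool(
  increments=[
    [0.6, 0.53, -1, 0, 0],
    [0.6, 0.53, -1, 0, 0],
    [0.6, 0.53, -1, 0, 0],
    [0.6, 0.53, -1, 0, 0],
    [0.6, 0.53, -1, 0, 0],
    [0.6, 0.53, -1, 0, 0],
    [0.6, 0.53, -1, 0, 0],
    [0.6, 0.53, -1, 0, 0],
    [0.6, 0.53, -1, 0, 0],
    [0.6, 0, -0.1, -0.4, 0],
  ],
)

```text
time: 26.85
tool_pos: [628.8, -22.3, 175.7]
tcp_rot: [0.054, 3.136, -0.002]
wrist_force: [0.1, -0.7, -1.7]
grip_width: 56.3
```

drive_tool(
  increments=[
    [0.6, 0, 0, -0.6, 0],
    [0.6, 0, 0, -0.8, 0],
    [0.6, 0, 0, -0.8, 0],
    [0.6, 0, 0, -0.6, 0],
    [0.6, 0, 0, -0.4, 0],
    [0.6, 0, 0, 0, 0],
    [0.6, 0, 0, 0, 0],
  ],
)

```text
time: 27.43
tool_pos: [625.3, -18.2, 93.7]
tcp_rot: [-0.05, -3.14, -0.0]
wrist_force: [0.4, 0.8, -1.8]
grip_width: 56.1
```

```bash
python3 look.py scene j1s 210 200 180 140 4
```

```text
27.4833 [625.97809482 -18.26549395  94.44385964] 55.99022131578027
```

View pics/j1s.png

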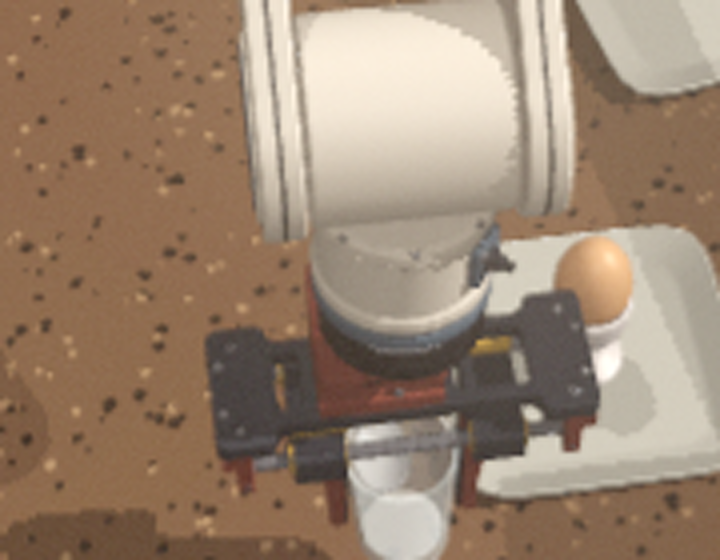

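drive_tool(
  increments=[
    [0.6, 0, 0.02, -0.5, 0],
    [0.6, 0, 0, -0.5, 0],
    [0.6, 0, 0, -0.4, 0],
    [0.6, 0, 0, -0.25, 0],
    [0.6, 0, 0, -0.1, 0],
    [0.6, 0, 0, -0.06, 0],
    [0.6, 0, 0, 0, 0],
    [0.6, 0, 0, 0, 0],
  ],
)

```text
time: 28.15
tool_pos: [626.0, -18.0, 48.9]
tcp_rot: [0.05, 3.141, -0.0]
wrist_force: [-0.2, -0.2, -1.5]
grip_width: 56.2
```

drive_tool(
  increments=[
    [0.6, 0, 0, -0.05, 0],
    [0.6, 0, 0, 0, 0],
    [0.6, 0, 0, -0.03, 0],
    [0.6, 0, 0, 0, 0],
    [0.6, 0, 0, 0, 0],
  ],
)

```text
time: 28.57
tool_pos: [626.1, -17.9, 47.0]
tcp_rot: [0.05, 3.14, -0.0]
wrist_force: [0.9, 0.6, 0.1]
grip_width: 55.9
```

drive_tool(
  increments=[
    [0.6, 0, 0, -0.02, 0],
    [0.6, 0, 0, 0, 0],
    [0.3, 0, 0, 0, 0],
    [0.2, 0, 0, 0, 0],
    [0, 0, 0, 0, 0],
    [0, 0, 0, 0, 0],
    [0, 0, 0, 0.5, 0],
    [0, 0, 0, 1, 0],
    [0, 0, 0, 1, 0],
    [0, 0, 0, 1, 0],
  ],
)

```text
time: 29.4
tool_pos: [625.5, -18.0, 135.1]
tcp_rot: [-0.05, -3.141, 0.0]
wrist_force: [1.3, 0.6, 0.4]
grip_width: 88.1
```

drive_tool(
  increments=[
    [0, 0, 1, 0.4, 0],
    [0, 0, 1, 0, 0],
    [0, 0, 1, 0, 0],
    [0, 0, 1, 0, 0],
    [0, 0, 1, 0, 0],
    [0, -0.2, 1, 0, 0],
    [0, -0.2, 1, 0, 0],
    [0, -0.2, 1, 0, 0],
    [0, -0.2, 1, 0, 0],
    [0, -0.2, 1, 0, 0],
  ],
)

```text
time: 30.23
tool_pos: [600.5, 233.3, 144.6]
tcp_rot: [0.05, 3.141, 0.0]
wrist_force: [0.2, -0.2, -0.1]
grip_width: 87.9
```

```bash
python3 look.py scene j2s 240 220 180 140 4;  python3 look.py top j2t 230 120 150 120 5
```

```text
30.2833 [599.69692861 237.26505567 144.69048419] 87.80764975671298
30.3333 [600.12726772 235.30609085 144.61716146] 88.18956286005303
```

View pics/j2s.png

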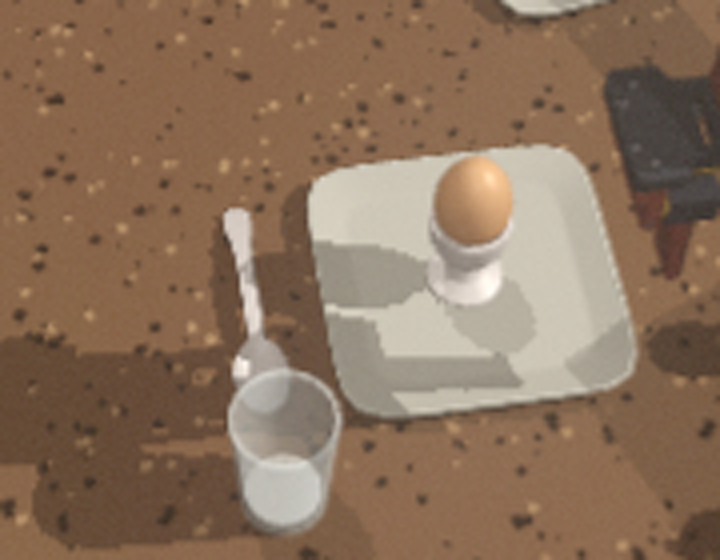

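View pics/j2t.png

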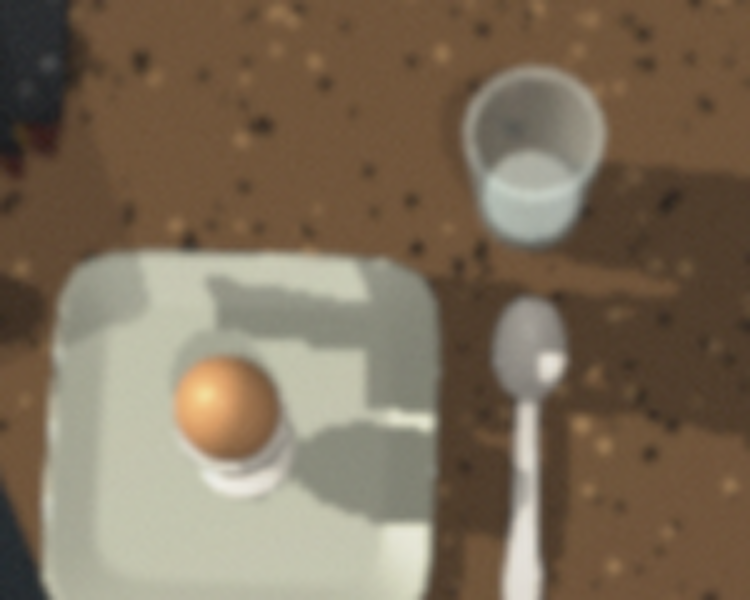

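Run:
```python
from h import *
f=lambda n,x0,y0,s,x,y,z:print(n,pts(n,[[x0+(x+.5)/s-.5,y0+(y+.5)/s-.5]],z=z).round(1))
f('top',230,120,5,535,132,85);f('top',230,120,5,529,198,3)
f('scene',240,220,4,285,428,85);f('scene',240,220,4,284,492,3)
f('top',230,120,5,531,296,10)
```

```text
top [[626.6 -16.   85. ]]
top [[627.  -15.6   3. ]]
scene [[630.5 -17.   85. ]]
scene [[624.2 -15.9   3. ]]
top [[578.8 -16.1  10. ]]
```

drive_tool(
  increments=[
    [0, -0.17, 0.9, 0, 0],
    [0, -0.17, 0.9, 0, 0],
    [0, -0.16, 0.9, 0, 0],
    [0, 0, 0, -0.6, 0],
    [0, 0, 0, -1, 0],
    [0, 0, 0, -1, 0],
    [0, 0, 0, -1, 0],
    [0, 0, 0, -0.7, 0],
    [0, 0, 0, -0.3, 0],
    [0, 0, 0, 0, 0],
  ],
  grip_force=20,
)

```text
time: 31.17
tool_pos: [587.4, 298.4, 27.2]
tcp_rot: [-0.051, -3.138, 0.002]
wrist_force: [-0.2, 0.1, 0.5]
grip_width: 87.7
```

drive_tool(
  increments=[
    [0, 0, 0, 0, 0],
    [0.4, 0, 0, 0, 0],
    [0.6, 0, 0, 0, 0],
    [0.8, 0, 0, 0, 0],
    [0.8, 0, 0, 0, 0],
    [0.8, 0, 0, 0, 0],
    [0.8, 0, 0, 0, 0],
    [0.8, 0, 0, 0, 0],
    [0.8, 0, 0, 0, 0],
    [0.8, 0, 0, 0, 0],
  ],
)

```text
time: 32.0
tool_pos: [588.3, 299.7, 28.7]
tcp_rot: [0.05, 3.141, 0.0]
wrist_force: [-0.5, 0.5, 0.0]
grip_width: 36.1
```

drive_tool(
  increments=[
    [0.8, 0, 0, 0.3, 0],
    [0.8, 0, 0, 0.7, 0],
    [0.8, 0.2, -0.5, 0.6, 0],
    [0.8, 0.3, -1, 0, 0],
    [0.8, 0.3, -1, 0, 0],
    [0.8, 0.3, -1, 0, 0],
    [0.8, 0.3, -1, 0, 0],
    [0.8, 0.3, -1, 0, 0],
    [0.8, 0.3, -1, 0, 0],
    [0.8, 0.3, -1, 0, 0],
  ],
)

```text
time: 32.83
tool_pos: [646.4, 109.8, 69.7]
tcp_rot: [0.051, 3.14, -0.0]
wrist_force: [0.6, 0.8, -1.6]
grip_width: 36.2
```

drive_tool(
  increments=[
    [0.8, 0.04, -0.21, 0, 0],
    [0.8, 0, 0, -0.4, 0],
    [0.8, 0, 0, -0.5, 0],
    [0.8, 0, 0, -0.3, 0],
    [0.8, 0, 0, -0.2, 0],
    [0.8, 0, 0, 0, 0],
    [0.8, 0, 0, 0, 0],
  ],
)

```text
time: 33.42
tool_pos: [646.1, 107.7, 32.9]
tcp_rot: [-0.048, -3.14, 0.0]
wrist_force: [-0.8, 0.2, -1.3]
grip_width: 36.0
```

```bash
python3 look.py scene p1s 240 220 180 140 4
```

```text
33.4667 [646.57609596 107.58158213  33.40307428] 36.1545289902618
```

View pics/p1s.png

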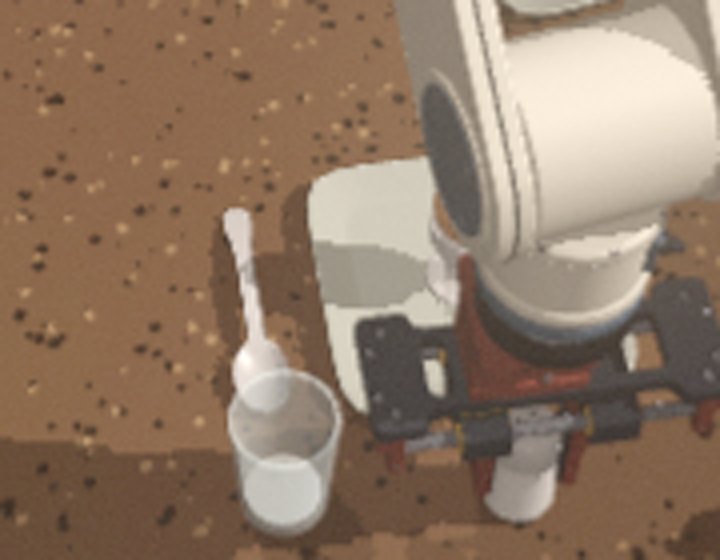

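drive_tool(
  increments=[
    [0.8, 0, 0, -0.1, 0],
    [0.8, 0, 0, -0.06, 0],
    [0.8, 0, 0, 0, 0],
    [0.8, 0, 0, 0, 0],
  ],
)

```text
time: 33.8
tool_pos: [646.8, 106.8, 29.8]
tcp_rot: [0.05, 3.141, -0.0]
wrist_force: [0.1, 0.2, -1.1]
grip_width: 36.0
```

drive_tool(
  increments=[
    [0.8, 0, 0, -0.04, 0],
    [0.8, 0, 0, 0, 0],
    [0.8, 0, 0, 0, 0],
  ],
)

```text
time: 34.05
tool_pos: [646.8, 106.7, 28.7]
tcp_rot: [0.05, 3.141, -0.0]
wrist_force: [0.4, -0.6, -1.3]
grip_width: 36.1
```

drive_tool(
  increments=[
    [0.8, 0, 0, -0.03, 0],
    [0.8, 0, 0, 0, 0],
    [0.8, 0, 0, 0, 0],
  ],
)

```text
time: 34.3
tool_pos: [646.9, 106.8, 28.7]
tcp_rot: [0.05, 3.141, -0.0]
wrist_force: [-1.9, -0.5, 4.9]
grip_width: 36.2
```

drive_tool(
  increments=[
    [0.5, 0, 0, 0, 0],
    [0.3, 0, 0, 0, 0],
    [0.2, 0, 0, 0, 0],
    [0.2, 0, 0, 0, 0],
    [0.1, 0, 0, 0.5, 0],
    [0, 0, 0, 1, 0],
    [0, 0, 0, 1, 0],
    [0, 0, 0, 1, 0],
    [0, 0, 0, 1, 0],
    [0, 0, 1, 1, 0],
  ],
)

```text
time: 35.13
tool_pos: [646.8, 128.9, 167.5]
tcp_rot: [0.055, 3.141, -0.002]
wrist_force: [0.1, -0.5, -0.1]
grip_width: 87.8
```

drive_tool(
  increments=[
    [0, -0.3, 1, 0, 0],
    [0, -0.3, 1, 0, 0],
    [0, -0.3, 1, 0, 0],
    [0, -0.5, 1, 0, 0],
    [0, -0.5, 1, 0, 0],
    [0, -0.5, 1, 0, 0],
    [0, -0.5, 1, 0, 0],
    [0, -0.5, 1, 0, 0],
    [0, -0.5, 1, 0, 0],
    [0, 0, 0.5, 0, 0],
  ],
)

```text
time: 35.97
tool_pos: [547.2, 371.9, 166.3]
tcp_rot: [-0.047, -3.141, -0.001]
wrist_force: [0.3, -0.3, 0.3]
grip_width: 87.7
```

```bash
python3 look.py scene f1s 230 210 200 150 4;  python3 look.py top f1t 220 110 150 150 4; python3 look.py top f2t 0 0 640 480 1
```

```text
36.0167 [548.47400934 373.11241448 166.48666122] 87.9625849479423
36.0667 [549.21444106 371.30379508 166.2906611 ] 88.07919261395574
36.1167 [549.56400782 369.78708873 165.97822807] 88.22746040294433
```

View pics/f1s.png

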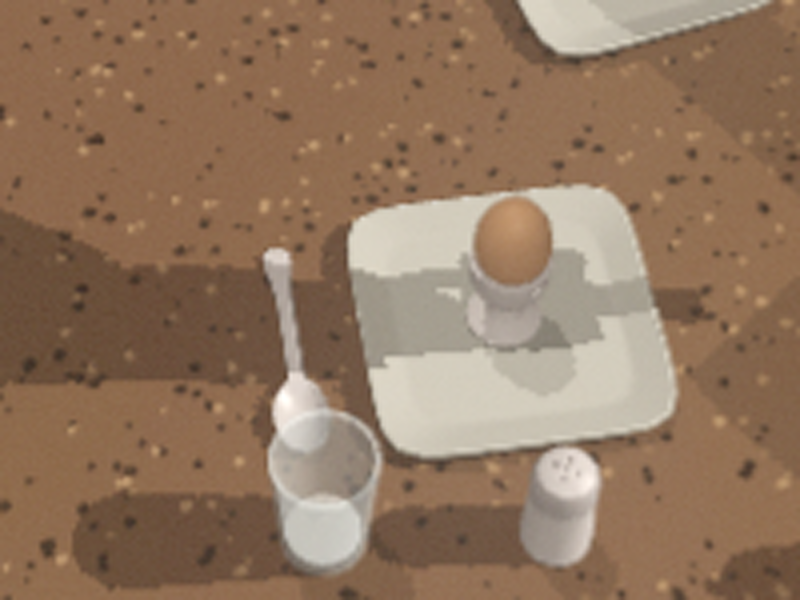

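View pics/f1t.png

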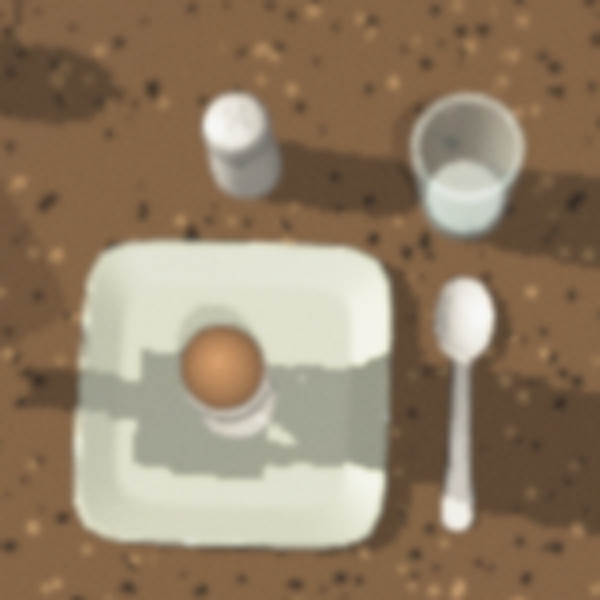

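View pics/f2t.png

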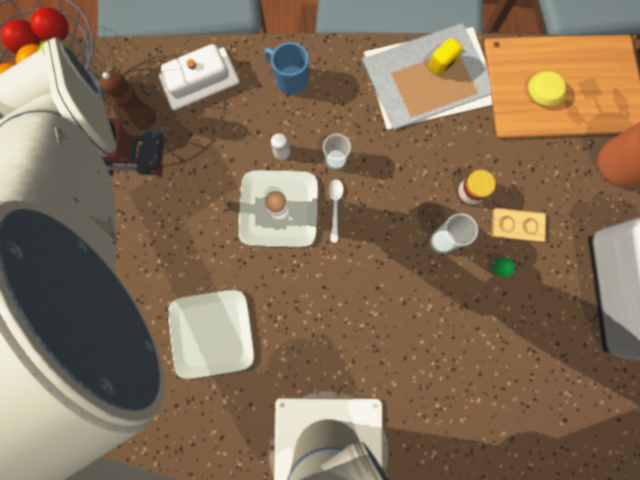

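Run:
```python
from h import *
f=lambda l,n,x0,y0,s,x,y,z:print(l,n,pts(n,[[x0+(x+.5)/s-.5,y0+(y+.5)/s-.5]],z=z).round(1))
T=('top',220,110,4);S=('scene',230,210,4)
f('salt',*T,236,123,66);f('salt',*S,566,475,66)
f('egg',*T,222,366,82);f('egg',*S,512,242,82)
f('cupfoot',*S,503,317,8)
f('tall','top',0,0,1,461.5,228.7,145)
P=cloud('scene',np.load('f1s.npz')['d']); 
Q=P[255:285,340:370].reshape(-1,3); Q=Q[(abs(Q[:,0]-509)<40)&(abs(Q[:,1]-109)<30)&(Q[:,2]>90)]
print('egg top',Q[np.argsort(Q[:,2])[-15:]].mean(0))
```

```text
salt top [[647. 107.  66.]]
salt scene [[645.8 106.6  66. ]]
egg top [[509.2 110.   82. ]]
egg scene [[509.1 108.5  82. ]]
cupfoot scene [[510.2 108.6   8. ]]
tall top [[ 439.8 -248.5  145. ]]
egg top [508.83086038 107.3950183  112.68412483]
```

```bash
python3 -c "
from workcell import bot
print(bot.close_job())"
```

```text
the job is handed in; nothing more can be done
None
```

The breakfast is laid on the farther plate, in the order asked, and the job was handed in at about 36 s of the 133 s allowed. The hand-in reports no verdict.

My last checks, from both cameras, showed:

- **Egg cup and egg:** the cup stands about 3 mm towards the diner from the plate's centre. I judged that small enough and did not correct it. The egg is upright in it, with its top at about 112 mm, where 111 mm is expected.
- **Spoon:** its centre line is about 4 cm from the plate's right edge, opposite the middle. It lies parallel to within about 0.2°, right way up, with the bowl pointing away from the diner.
- **Juice glass:** it stands in line with the spoon to about 1 mm. The gap beyond the tip is about 2 cm to the rim and 2.5 cm to the foot.
- **Salt shaker:** it is centred beyond the far edge with a gap of about 3 cm.
- **Tall glass and jam jar:** both still stand. The tall glass measured where it was; I checked the jam jar only by eye in the final picture.

One check disagreed. While the egg cup was in the gripper, a camera reading put it about 4 mm further out than it was. I shifted it on that reading, which caused the 3 mm offset. A scripted reading of the cup's foot at one point also came out several mm away from the rim, and I went by the rim.

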